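Lay the goods van on its side for oiling

TASK

On the service board, lay the short goods van on its side by pushing it over away from you, so that its wheels face you, then push it as it lies back until its roof is flat and square against the metal fence along the far edge. Push only with the fingers: do not grip or lift the van. Leave the tank engine standing where it is, and do not disturb the bottle or the screwdriver.

Things in the scene. Friction and masses are not known exactly. Their poses are not given: they have to be found in the camera images.
- service_board: Fixed flat plywood board with light cork top, 240 (x) x 380 (y) mm; origin at the centre of its underside on the worktop, x axis away from the robot (yaw varies), z up. Cork top at z = 10 mm. A straight aluminium fence 364 mm long runs along its far edge: its near face is at x = +96 mm, its top at z = 32 mm.
- goods_van: Brown boxy model goods van, loose, about 0.13 kg, 110 long (its x) x 34 wide (y) x 45 high (z, up as it stands), standing along the fence. Origin: centre of its underside. Solid body 17 mm to either side, 13 to 44 mm above the origin, flat roof; wheel block below it 9 mm to either side. Pushed near the top of its side it tips over its far wheels; past about 25 degrees it falls onto its side.
- van_middle (a point): Centre of the van's body, 28 mm above its origin along its own z axis (18 mm above the cork or so when it lies on its side).
- van_roof (a point): Middle of the van's flat roof, 44 mm from its origin along its own z axis.
- tank_engine: Black model steam tank engine with chimney and cab, loose, 125 long (its x axis) x 32 x 52 high, standing on its wheels on the same board beside the van, end to end with it, to the left or to the right. To be left alone. Origin: centre of its underside.
- oil_bottle: Blue lubricant bottle, loose, 40 mm in diameter and 77 high, standing on the worktop to the left of the board. To be left alone. Origin: centre of its underside.
- screwdriver: Red-handled screwdriver, loose, 158 long, 20 high, lying on the worktop to the right of the board. To be left alone. Origin: centre of its underside.
- under_lamp (a point): Point on the worktop under the left corner of the head of a fixed work lamp, to be kept clear of. The solid lamp head hangs 0.54 to 0.68 m above the worktop and reaches from 30 mm nearer the robot to 140 mm farther, and from 20 mm left of this point to 400 mm right; its arm is higher. It hangs between the robot's start and the board: swing past it close to the base.
Things that resemble listed ones, but are neither listed nor needed, are in the scene too. Leave any pink or red look-alike of the goods_van alone.

How it is judged:
By the outcome, as a careful person would: the job done as asked, in the order asked, and still so for the second after the job is handed in, with the robot touching nothing.
It also fails if it takes over 45 s, if anything falls off the work surface, if the arm or the gripper's body presses on something with over 40 N, if the wrist force passes 120 N, or if a joint passes its speed limit or range.

ROBOT

A 7-joint arm with a two-finger parallel gripper is mounted at the origin on a cart in front of the work surface, level with it; the furniture and walls round the work are solid. World frame = base frame: x ahead of the robot, y to its left, z up, the work surface at z = 0. Lengths are in mm, angles in rad, forces in N, time in s.
With the tool pointing down it reaches from about 400 to 850 mm from the base axis. Payload 10.4 kg.
Tool frame: the origin (TCP) lies between the finger pads; the fingertips stand 8 mm ahead of it and the grasp point (between the pads) lies 11 mm behind it; z points along the fingers, y is the line along which they close (so a half turn about z gives the same grasp; the last joint's range is limited). The gripper opens to 85 mm and grips with 20 to 120 N. Pads are 22 mm wide; open, the fingers measure 114 mm over their backs; the gripper's body (76 mm by 85 mm) begins 54 mm behind the grasp point. The pads swing forward as they close: fully open they stand 13 mm farther back than shut.
Start: joints at [-1.209, 0.332, -0.065, 1.46, 0.022, 1.35, -0.088], TCP at [234.598, 579.326, 201.538] pointing down, gripper open.
Joint ranges: [-2.6, 2.6], [-0.5, 2.12], [-1.47, 1.34], [0.16, 2.42], [-1.27, 4.41], [0.06, 2.06], [-2.6, 2.6]. Speed limits (rad/s): [2.22, 2.22, 2.79, 2.79, 3.14, 3.14, 3.14].

INTERFACE

Orientations are given as a unit quaternion [w, x, y, z].
In Python, from cell import ctrl gives the robot as it stands.
- The arm moves only by the tool carry_out, never from a script. Its argument "moves" is a list of rows, each a list of 6 numbers: the shift along the tool's x, y, z in units of 25 mm (1.0 is 25 mm), then the turn, a rotation vector about the tool's x, y, z in units of 5 degrees (1.0 is 5 degrees). A call has 1 to 12 rows; each row shifts and turns the commanded pose from where the row before left it, along the tool's axes as they then stand; what a row does not reach is not made up. A row lasts 1/10 s, in which the tool goes at most 50 mm and 8.59 degrees, less where a joint would pass 70% of its speed; a pose out of reach is approached as far as the arm can. A call is refused whole if a number of a shift passes 1 or a number of a turn 1, either way. A call with a gripper value outside its range is refused whole. "gripper" is the opening, from 0 (shut) to 1 (fully open), set as the call begins (left out, the last holds). The fingers move at their own pace and stop on an object; "newtons" is the grip in N (left out, the last holds). Time passes only in rows, so rows that do not move let the fingers close. It gives the time, the measured TCP pose, the force, the opening and the grip force at its end, in the units of the state.
- ctrl.get_state(): the state, without advancing time (a new reading comes with each control period).
- ctrl.read_camera(name): name is "scene" or "top"; returns (picture, depth): 384x512x3 uint8, red, green, blue; 384x512 float32, mm along the optical axis (not along the pixel's ray), 0 where there is no reading.
- ctrl.camera_info(name): a dict with "K" (3x3 intrinsics, pixels), "view" (4x4, takes a point from world to camera coordinates). Camera axes: x right, y down, z forward; pixel columns grow to the right and rows downward; lengths in mm; the calibration is good to about 2 mm. A picture is of the moment at which its call begins. camera_info takes no time and is no camera call.
- ctrl.job_done(): hands the job in; it is judged then, once.
The state is a dict: "t": time; "joints": joint angles; "dq": joint speeds; "joint_torque": joint torques, N m; "tool_pos": TCP position; "orientation": TCP orientation; "force": force on the tool from outside, world axes, zero at the start; "ft_torque": the same for the moment, N m; "gripper_width": finger opening in mm; "grip_force": force on a finger pad.
Only numpy, scipy, OpenCV 4.12 (cv2) and the standard library are available. Lean on these libraries where they do the work, as an engineer would, in place of code of your own. Each camera call takes 0.05 s, during which the arm holds its last target. There are 200 camera calls.

## Working session

There is one attempt and no reset: what is moved stays moved. The work goes in short steps, Python scripts to look and compute and a tool call to move; the robot and the scene stay as the last step left them, time stands still between calls to the robot, and variables do not carry over. Pictures are saved under pics/ and viewed, at most 10 in all, crops included, and the job is handed in when it is done.

Besides the shell and the picture viewer there is one more tool, called after "Emit:" as name(argument=value, ...), one argument or row to a line, values as JSON. carry_out: Moves the arm, as the interface text tells. Its arguments: {"type":"object","properties":{"moves":{"type":"array"},"gripper":{"type":"number"},"newtons":{"type":"number"}},"required":["moves"]}

```bash
mkdir -p pics
cat > h.py <<'E'
import numpy as np, cv2
from cell import ctrl
def cam(n):
    p,d=ctrl.read_camera(n); i=ctrl.camera_info(n); return p,d,np.array(i["K"]),np.array(i["view"])
def cloud(d,K,V):
    v,u=np.mgrid[:d.shape[0],:d.shape[1]]
    c=np.stack([(u-K[0,2])/K[0,0]*d,(v-K[1,2])/K[1,1]*d,d],-1)
    w=(c-V[:3,3])@V[:3,:3]; w[d==0]=np.nan; return w
def proj(P,K,V):
    c=np.atleast_2d(P)@V[:3,:3].T+V[:3,3]; q=c@K.T; return q[:,:2]/q[:,2:]
E
python3 - <<'E'
from h import *
for n in("scene","top"):
    p,d,K,V=cam(n); np.savez(n+"0.npz",p=p,d=d,K=K,V=V)
    cv2.imwrite(f"pics/{n}0.png",cv2.resize(p[...,::-1],(768,576)))
    print(n,K.tolist(),(-V[:3,:3].T@V[:3,3]).round(),V[:3,:3].round(2).tolist())
print(ctrl.get_state())
E
```

```text
scene [[493.689701576291, 0.0, 263.17962347731145], [0.0, 493.689701576291, 191.98926855490615], [0.0, 0.0, 1.0]] [-155. -737. 1025.] [[0.8, -0.6, 0.02], [-0.38, -0.54, -0.75], [0.46, 0.6, -0.66]]
top [[472.6155458723395, 0.0, 270.3228281655951], [0.0, 472.6155458723395, 190.1043618787697], [0.0, 0.0, 1.0]] [ 416.  106. 1267.] [[-0.03, -1.0, -0.02], [-1.0, 0.03, -0.09], [0.09, 0.01, -1.0]]
{'t': 0.1, 'joints': array([-1.20859938,  0.33282837, -0.06469617,  1.46084937,  0.02162766,
        1.34990478, -0.08850152]), 'dq': array([ 0.00167202, -0.0018308 ,  0.0011667 , -0.00098539, -0.000172  ,
        0.00018939, -0.00073793]), 'joint_torque': array([ 3.51529379e-04, -6.26748133e+01,  4.84226458e-02, -3.92428207e+01,
        1.61937723e-02,  6.91430701e-03,  5.30846808e-05]), 'tool_pos': array([234.48287793, 578.94490119, 200.7870209 ]), 'orientation': array([-8.11156430e-05,  1.91203813e-01,  9.81550143e-01, -6.41700029e-04]), 'force': array([-0.26953419, -0.64005847,  0.81234163]), 'ft_torque': array([ 0.03382436,  0.00306142, -0.01898371]), 'grip_force': 0.0, 'gripper_width': 85.3044824214515}
```

View pics/scene0.png

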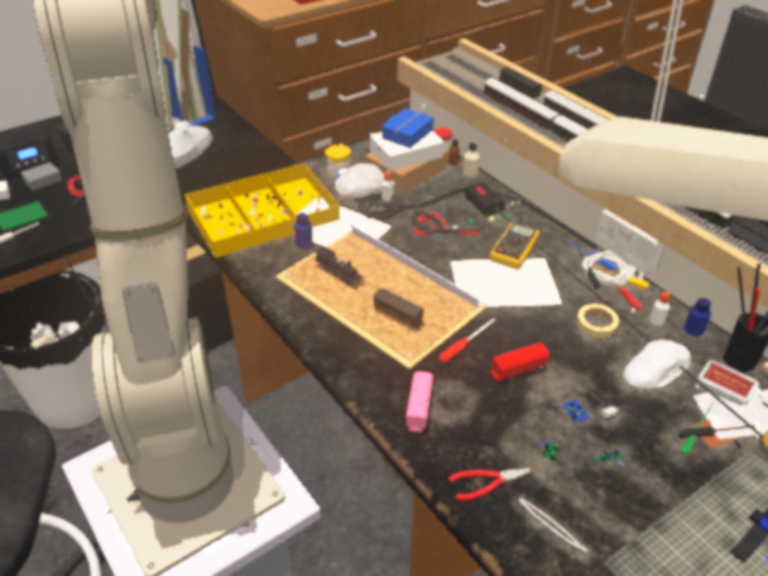

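View pics/top0.png

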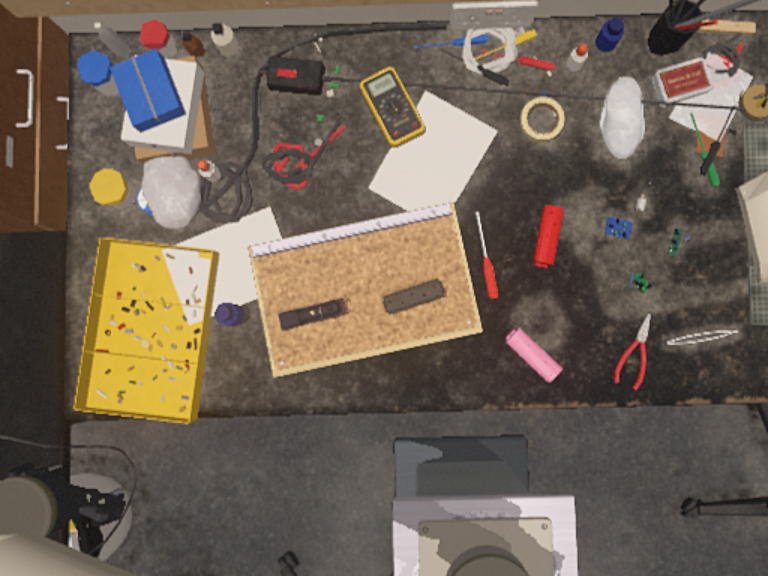

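Top view: the brown van is at (413,296) and the engine at (312,313), with the bottle at (228,314), the screwdriver at (487,265) and the fence along the far edge from (250,248) to (453,210). The possible mix-ups for the van are the black engine at (312,313), the red van at (548,236) and the pink one at (534,355). I choose the brown boxy one at (413,296), to the right of the engine.

Run:
```python
from h import *
z=np.load("top0.npz");p,d,K,V=[z[k] for k in "pdKV"];w=cloud(d,K,V)
s=512/768
hsv=cv2.cvtColor(p,cv2.COLOR_RGB2HSV)
X,Y,Z=w[...,0],w[...,1],w[...,2]
roi=np.zeros(d.shape,bool); roi[int(195*s):int(380*s),int(245*s):int(485*s)]=1
# fence top
def rect(m,name):
    q=w[m][:,:2].astype(np.float32); q=q[~np.isnan(q).any(1)]; r=cv2.minAreaRect(q); print(name,len(q),np.round(r[0],1),np.round(r[1],1),round(r[2],2),"zmed",np.nanmedian(Z[m]).round(1),np.nanpercentile(Z[m],[5,95]).round(1)); print("  ",cv2.boxPoints(r).round(1).tolist())
def big(m):
    n,l,st,_=cv2.connectedComponentsWithStats(m.astype(np.uint8)); return l==1+np.argmax(st[1:,4])
cork=big(roi&(Z>3)&(Z<16)); rect(cork,"board")
van=np.zeros_like(roi); van[int(275*s):int(318*s),int(378*s):int(450*s)]=1
vm=big(van&(Z>45));rect(vm,"van")
em=np.zeros_like(roi); em[int(290*s):int(335*s),int(270*s):int(360*s)]=1
rect(big(em&(Z>30)),"engine")
f=roi.copy(); f[int(265*s):]=0
rect(big(f&(Z>25)&(Z<40)),"fence")
b=np.zeros_like(roi); b[int(295*s):int(330*s),int(212*s):int(244*s)]=1; rect(b&(Z>40),"bottle")
b=np.zeros_like(roi); b[int(205*s):int(305*s),int(472*s):int(505*s)]=1; rect(big(b&(Z>6)&((hsv[...,1]>140)&(hsv[...,0]<10))),"sd")
for nm in("top","scene"):
    z=np.load(nm+"0.npz");ww=cloud(z["d"],z["K"],z["V"]);m=(ww[...,2]>500)&(ww[...,2]<720)
    n,l,st,c=cv2.connectedComponentsWithStats(m.astype(np.uint8))
    for i in range(1,n):
        if st[i,4]>150:
            q=ww[l==i]; print(nm,"high",st[i],np.percentile(q,2,axis=0).round(),np.percentile(q,98,axis=0).round())
c=cv2.resize(p[170:260,150:340],None,fx=4,fy=4,interpolation=2)[...,::-1];cv2.imwrite("pics/crop.png",c)
```

```text
board 11922 [556.4 212.9] [332.1 410.3] 7.61 zmed 9.6 [ 4.8 13.8]
   [[364.6000061035156, 394.29998779296875], [419.0, -12.399999618530273], [748.2000122070312, 31.600000381469727], [693.9000244140625, 438.20001220703125]]
van 513 [503.2 111. ] [ 33.9 100.6] 17.05 zmed 51.8 [47.1 56.5]
   [[472.29998779296875, 154.1999969482422], [501.79998779296875, 58.0], [534.2000122070312, 67.9000015258789], [504.70001220703125, 164.10000610351562]]
engine 379 [477.  293.8] [ 28.9 105.6] 12.91 zmed 48.8 [33.6 57.3]
   [[451.1000061035156, 342.1000061035156], [474.70001220703125, 239.10000610351562], [502.8999938964844, 245.60000610351562], [479.29998779296875, 348.5]]
fence 122 [631.1 144.3] [  4.3 214.2] 10.94 zmed 30.4 [26.5 34.5]
   [[608.7000122070312, 249.10000610351562], [649.4000244140625, 38.70000076293945], [653.5, 39.5], [612.9000244140625, 249.89999389648438]]
bottle 203 [481.6 433.4] [36.6 39.7] 0.76 zmed 59.8 [47.7 79. ]
   [[463.1000061035156, 453.0], [463.6000061035156, 413.29998779296875], [500.20001220703125, 413.79998779296875], [499.70001220703125, 453.5]]
sd 173 [534.4 -25.8] [74.4 18.2] 8.01 zmed 16.6 [ 9.6 21.6]
   [[496.29998779296875, -22.0], [498.79998779296875, -40.0], [572.5, -29.600000381469727], [569.9000244140625, -11.600000381469727]]
top high [ 490  115   22   75 1005] [ 474. -244.  541.] [ 575. -223.  581.]
top high [   0  331   92   53 2036] [222. 381. 545.] [266. 521. 637.]
scene high [  24    0   96  149 9486] [  2.  17. 505.] [109.  98. 717.]
scene high [ 373   77  139   70 6762] [ 470. -468.  552.] [ 572. -246.  638.]
```

View pics/crop.png

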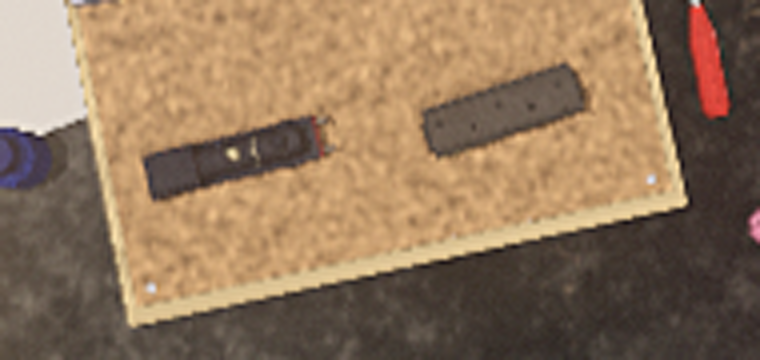

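The crop confirms the choice: a plain brown box at crop (505,110), with the engine at (240,160) showing its chimney and red buffer beam. The lamp is far to the right (y < -223), so it isn't in the way. Next I measure precisely from colour edges.

```bash
cat >> h.py <<'E'
def ray(uv,z,K,V):
    uv=np.atleast_2d(uv).astype(float); C=-V[:3,:3].T@V[:3,3]
    r=np.c_[(uv-[K[0,2],K[1,2]])/[K[0,0],K[1,1]],np.ones(len(uv))]@V[:3,:3]
    return (C+r*((z-C[2])/r[:,2])[:,None])[:,:2]
def big(m):
    n,l,st,_=cv2.connectedComponentsWithStats(m.astype(np.uint8)); return l==1+np.argmax(st[1:,4])
def line(P):
    for _ in range(4):
        vx,vy,x,y=cv2.fitLine(P.astype(np.float32),cv2.DIST_HUBER,0,.01,.01).ravel()
        e=abs((P-[x,y])@[-vy,vx]); P=P[e<max(1.5,2*np.median(e))]
    return np.degrees(np.arctan2(vy,vx))%180,np.array([x,y]),e.mean()
E
python3 - <<'E'
from h import *
z=np.load("top0.npz");p,d,K,V=[z[k] for k in "pdKV"]
hsv=cv2.cvtColor(p,cv2.COLOR_RGB2HSV); H,S,Vv=cv2.split(hsv)
tan=big((H>5)&(H<30)&(S>60)&(Vv>110)&(np.arange(512)[None]>160)&(np.arange(512)[None]<330)&(np.arange(384)[:,None]>130)&(np.arange(384)[:,None]<255))
# fence near face bottom: first tan pixel per column
F=[];N=[]
for c in range(178,298):
    r=np.where(tan[:,c])[0]
    if len(r): F.append((c,r[0]-.5))
for c in range(190,312):
    r=np.where(tan[:,c])[0]
    if len(r): N.append((c,r[-1]+.5))
a,o,e=line(ray(F,10,K,V)); print("fence",a,o,e)
b=line(ray(N,4,K,V)); print("near edge(z?)",b)
th=np.radians(a-90); n=np.array([np.cos(th),np.sin(th)]); t=np.array([-n[1],n[0]])
print("board yaw",a-90,"fence-near dist",(o-b[1])@n)
def obj(x0,x1,y0,y1,zt,name):
    m=np.zeros(d.shape,bool); m[y0:y1,x0:x1]=1
    m=big(m&(Vv<105)&~((S>110)&(Vv>90)))
    cs=max(cv2.findContours(m.astype(np.uint8),0,1)[0],key=len)[:,0]
    q=ray(cs,zt,K,V); r=cv2.minAreaRect(q.astype(np.float32)); print(name,m.sum(),r)
    far=[(c,np.where(m[:,c])[0][0]-.5) for c in np.where(m.any(0))[0][6:-6]]; A=line(ray(far,zt,K,V)); print("  far edge",A)
    return r
r=obj(250,302,182,213,54,"van"); c=np.array(r[0]); print("van->fence dist of centre",(o-c)@n)
obj(183,236,196,222,50,"engine")
R=tan.copy(); rr=[(np.where(tan[y])[0][-1]+.5,y) for y in range(150,212)]; ll=[(np.where(tan[y])[0][0]-.5,y) for y in range(180,240)]
print("right",line(ray(rr,10,K,V)),"left",line(ray(ll,10,K,V)))
E
```

```text
fence 100.70518 [619.4712  209.24976] 0.6632035221370801
near edge(z?) (np.float32(100.736694), array([403.71625, 180.31711], dtype=float32), np.float64(0.6409528066782183))
board yaw 10.705177 fence-near dist 217.37434
van 189 ((502.68505859375, 111.04886627197266), (31.807743072509766, 104.9347152709961), 16.89723777770996)
  far edge (np.float32(106.910255), array([520.66364, 107.98716], dtype=float32), np.float64(0.5559078399174037))
van->fence dist of centre 132.9949373091638
engine 455 ((477.7105407714844, 287.3653564453125), (29.52865219116211, 111.31602478027344), 12.479517936706543)
  far edge (np.float32(102.273796), array([492.75604, 285.0129 ], dtype=float32), np.float64(0.6414306607291738))
right (np.float32(10.759453), array([547.5942  ,  10.615672], dtype=float32), np.float64(0.6478855852903315)) left (np.float32(9.610885), array([480.26566, 384.53195], dtype=float32), np.float64(0.6533578007279426))
```

Emit:
carry_out(
  moves=[
    [0, 0, 0, 0, 0, -0.97],
    [0, 0, 0, 0, 0, -0.97],
    [0, 0, 0, 0, 0, -0.97],
    [0, 0, 0, 0, 0, -0.97],
    [0, 0, 0, 0, 0, -0.97],
    [0, 0, 0, 0, 0, -0.97],
    [0, 0, 0, 0, 0, -0.97],
    [0, 0, 0, 0, 0, -0.97],
    [-0.13, -0.95, 0, 0, 0, 0],
    [-0.13, -0.95, 0, 0, 0, 0],
    [-0.13, -0.95, 0, 0, 0, 0],
    [-0.13, -0.95, 0, 0, 0, 0],
  ],
  gripper=0.6,
)

```text
t: 1.3
tool_pos: [274.7, 491.0, 201.1]
orientation: [-0.0, -0.146, 0.989, -0.0]
force: [-0.2, -1.0, 0.6]
gripper_width: 51.1
grip_force: 0.0
```

Emit:
carry_out(
  moves=[
    [-0.13, -0.95, 0, 0, 0, 0],
    [-0.13, -0.95, 0, 0, 0, 0],
    [-0.13, -0.95, 0, 0, 0, 0],
    [-0.13, -0.95, 0, 0, 0, 0],
    [-0.13, -0.95, 0, 0, 0, 0],
    [-0.13, -0.95, 0, 0, 0, 0],
    [-0.13, -0.95, 0, 0, 0, 0],
    [-0.13, -0.95, 0, 0, 0, 0],
    [-0.13, -0.95, 0, 0, 0, 0],
    [-0.13, -0.95, 0, 0, 0, 0],
    [-0.13, -0.95, 0, 0, 0, 0],
    [-0.13, -0.95, 0, 0, 0, 0],
  ],
)

```text
t: 2.5
tool_pos: [394.1, 229.3, 201.3]
orientation: [-0.0, -0.146, 0.989, -0.0]
force: [0.8, -0.1, -0.0]
gripper_width: 51.3
grip_force: 0.0
```

Emit:
carry_out(
  moves=[
    [-0.13, -0.95, 0, 0, 0, 0],
    [-0.13, -0.95, 0, 0, 0, 0],
    [-0.13, -0.95, 0, 0, 0, 0],
    [-0.13, -0.95, 0, 0, 0, 0],
    [-0.13, -0.95, 0, 0, 0, 0],
    [0, 0, 0, 0, 0, 0],
    [0, 0, 0, 0, 0, 0],
  ],
)

```text
t: 3.2
tool_pos: [443.5, 121.3, 201.3]
orientation: [-0.0, -0.145, 0.989, 0.0]
force: [-1.0, -0.1, 1.3]
gripper_width: 50.9
grip_force: 0.0
```

Emit:
carry_out(
  moves=[
    [0, -0.54, 0, 0, 0, 0],
    [0, -0.54, 0.8, 0, 0, 0],
    [0, 0, 0.8, 0, 0, 0],
    [0, 0, 0.8, 0, 0, 0],
    [0, 0, 0.8, 0, 0, 0],
    [0, 0, 0.8, 0, 0, 0],
    [0, 0, 0.8, 0, 0, 0],
    [0, 0, 0.8, 0, 0, 0],
    [0, 0, 0.8, 0, 0, 0],
    [0, 0, 0, 0, 0, 0],
    [0, 0, 0, 0, 0, 0],
  ],
)

```text
t: 4.3
tool_pos: [451.5, 95.5, 41.8]
orientation: [-0.0, -0.146, 0.989, -0.0]
force: [0.4, -0.4, 0.9]
gripper_width: 51.4
grip_force: 0.0
```

Emit:
carry_out(
  moves=[
    [0, 0, 0.2, 0, 0, 0],
    [0, 0, 0.2, 0, 0, 0],
    [0, 0, 0.1, 0, 0, 0],
    [0, 0, 0, 0, 0, 0],
    [0, 0, 0, 0, 0, 0],
  ],
)

```text
t: 4.8
tool_pos: [451.6, 95.6, 29.1]
orientation: [0.0, -0.146, 0.989, 0.0]
force: [-0.2, 0.5, 0.3]
gripper_width: 51.6
grip_force: 0.0
```

Run:
```python
from h import *
for n in("top","scene"):
    p,d,K,V=cam(n); np.savez(n+"1.npz",p=p,d=d,K=K,V=V)
    u,v=proj([490,110,30],K,V)[0].astype(int); print(n,u,v)
    c=p[max(0,v-75):v+75,max(0,u-100):u+100]; cv2.imwrite(f"pics/{n}1.png",cv2.resize(c,None,fx=3.5,fy=3.5,interpolation=2)[...,::-1])
```

```text
top 275 202
scene 261 207
```

View pics/scene1.png

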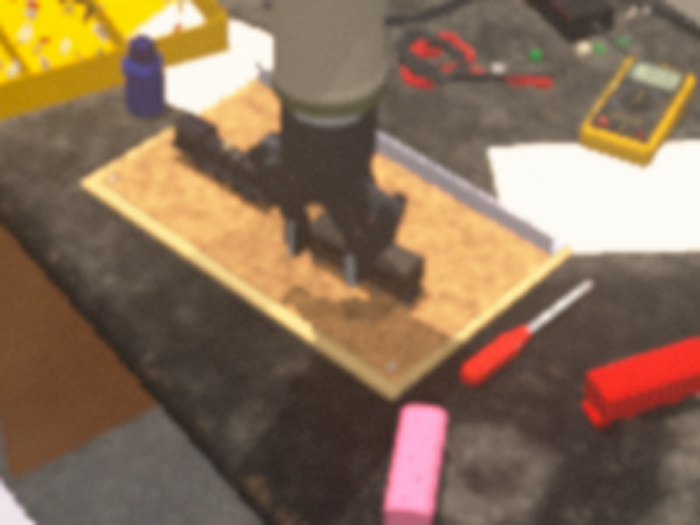

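The crop shows both fingertips in front of the van at (293,240) and (352,275). The van runs from (310,225) to (420,290) and is undisturbed. I'll probe the cork gently to get the real tip height.

Emit:
carry_out(
  moves=[
    [0, 0, 0.1, 0, 0, 0],
    [0, 0, 0.1, 0, 0, 0],
    [0, 0, 0.1, 0, 0, 0],
    [0, 0, 0.06, 0, 0, 0],
    [0, 0, 0, 0, 0, 0],
    [0, 0, 0, 0, 0, 0],
  ],
)

```text
t: 5.5
tool_pos: [451.5, 95.5, 20.0]
orientation: [-0.0, -0.146, 0.989, 0.0]
force: [-1.0, 0.1, -0.8]
gripper_width: 51.2
grip_force: 0.0
```

Emit:
carry_out(
  moves=[
    [0, 0, 0.06, 0, 0, 0],
    [0, 0, 0, 0, 0, 0],
    [0, 0, 0, 0, 0, 0],
  ],
)

```text
t: 5.8
tool_pos: [451.5, 95.6, 18.5]
orientation: [-0.0, -0.146, 0.989, 0.0]
force: [-0.5, 0.3, -0.4]
gripper_width: 51.4
grip_force: 0.0
```

Emit:
carry_out(
  moves=[
    [0, 0, 0.06, 0, 0, 0],
    [0, 0, 0, 0, 0, 0],
    [0, 0, 0, 0, 0, 0],
  ],
)

```text
t: 6.1
tool_pos: [451.5, 95.6, 17.0]
orientation: [-0.0, -0.146, 0.989, 0.0]
force: [0.8, 0.4, 0.6]
gripper_width: 51.5
grip_force: 0.0
```

Emit:
carry_out(
  moves=[
    [0, 0, 0.06, 0, 0, 0],
    [0, 0, 0, 0, 0, 0],
    [0, 0, 0, 0, 0, 0],
  ],
)

```text
t: 6.4
tool_pos: [451.5, 95.6, 15.4]
orientation: [-0.0, -0.146, 0.989, 0.0]
force: [0.4, -0.2, 0.4]
gripper_width: 51.2
grip_force: 0.0
```

Emit:
carry_out(
  moves=[
    [0, 0, 0.06, 0, 0, 0],
    [0, 0, 0, 0, 0, 0],
    [0, 0, 0, 0, 0, 0],
  ],
)

```text
t: 6.7
tool_pos: [451.5, 95.6, 13.9]
orientation: [-0.0, -0.146, 0.989, 0.0]
force: [0.1, -0.2, -0.7]
gripper_width: 50.8
grip_force: 0.0
```

Emit:
carry_out(
  moves=[
    [0, 0, 0.06, 0, 0, 0],
    [0, 0, 0, 0, 0, 0],
    [0, 0, 0, 0, 0, 0],
  ],
)

```text
t: 7.0
tool_pos: [451.5, 95.5, 12.4]
orientation: [-0.0, -0.146, 0.989, 0.0]
force: [0.3, 0.2, -0.7]
gripper_width: 51.2
grip_force: 0.0
```

Emit:
carry_out(
  moves=[
    [0, 0, 0.04, 0, 0, 0],
    [0, 0, 0, 0, 0, 0],
  ],
)

```text
t: 7.2
tool_pos: [451.4, 95.6, 11.4]
orientation: [-0.0, -0.146, 0.989, 0.0]
force: [0.1, 0.6, 0.3]
gripper_width: 51.2
grip_force: 0.0
```

Emit:
carry_out(
  moves=[
    [0, 0, 0.04, 0, 0, 0],
    [0, 0, 0, 0, 0, 0],
  ],
)

```text
t: 7.4
tool_pos: [451.4, 95.5, 10.4]
orientation: [-0.0, -0.146, 0.989, 0.0]
force: [-0.6, -0.2, -0.1]
gripper_width: 51.4
grip_force: 0.0
```

Emit:
carry_out(
  moves=[
    [0, 0, 0.04, 0, 0, 0],
    [0, 0, 0, 0, 0, 0],
  ],
)

```text
t: 7.6
tool_pos: [451.4, 95.6, 9.4]
orientation: [-0.0, -0.146, 0.989, 0.0]
force: [-0.0, -0.3, -0.0]
gripper_width: 51.2
grip_force: 0.0
```

Emit:
carry_out(
  moves=[
    [0, 0, 0.04, 0, 0, 0],
    [0, 0, 0, 0, 0, 0],
  ],
)

```text
t: 7.8
tool_pos: [451.4, 95.6, 8.4]
orientation: [-0.0, -0.146, 0.989, 0.0]
force: [-0.3, 0.4, -0.3]
gripper_width: 51.2
grip_force: 0.0
```

Run:
```python
from h import *
z=np.load("scene1.npz");K,V=z["K"],z["V"]
c=np.array([451.6,95.6]);t=np.array([-.291,.957]);n=np.array([.957,.291])
for zz in (15,20,25,30,35):
    print(zz,[proj(np.r_[c+s*t-11*n,zz],K,V)[0].round(1).tolist() for s in(33,-33)])
p,d,K,V=cam("scene"); np.savez("scene2.npz",p=p,d=d,K=K,V=V)
u,v=261,207
cv2.imwrite("pics/s2.png",cv2.resize(p[v-45:v+35,u-50:u+50],None,fx=7,fy=7,interpolation=2)[...,::-1])
```

```text
15 [[242.3, 216.8], [260.3, 226.5]]
20 [[242.3, 215.6], [260.4, 225.3]]
25 [[242.2, 214.3], [260.4, 224.1]]
30 [[242.2, 213.1], [260.4, 222.8]]
35 [[242.2, 211.9], [260.4, 221.6]]
```

View pics/s2.png

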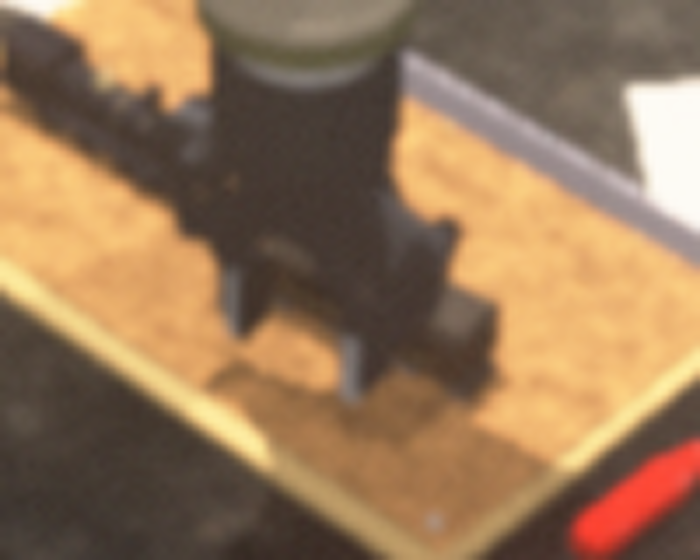

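Run:
```python
from h import *
z=np.load("scene2.npz");p,d,K,V=[z[k] for k in "pdKV"]; w=cloud(d,K,V)
for u,vs in((244,range(198,214)),(261,range(206,224))):
    for v in vs: print(u,v,p[v,u],np.nanmedian(w[v:v+1,u-1:u+2],axis=(0,1)).round(0))
```

```text
244 198 [70 55 49] [434. 118.  91.]
244 199 [74 61 56] [436. 121.  85.]
244 200 [86 76 70] [437. 120.  82.]
244 201 [98 88 83] [435. 118.  81.]
244 202 [102  94  90] [435. 120.  75.]
244 203 [104  95  89] [435. 119.  72.]
244 204 [104  96  91] [436. 120.  67.]
244 205 [104  95  90] [437. 118.  63.]
244 206 [105  95  90] [436. 117.  61.]
244 207 [110  98  92] [435. 118.  58.]
244 208 [122 106  96] [436. 122.  49.]
244 209 [141 115  96] [437. 117.  48.]
244 210 [173 130  91] [455. 147.  14.]
244 211 [197 142  91] [451. 144.  12.]
244 212 [195 140  86] [450. 141.  13.]
244 213 [174 124  78] [446. 137.  10.]
261 206 [70 56 50] [453.  62.  94.]
261 207 [70 57 49] [451.  59.  93.]
261 208 [69 56 48] [450.  59.  90.]
261 209 [78 65 60] [450.  59.  86.]
261 210 [99 88 84] [452.  62.  77.]
261 211 [111 103  99] [452.  63.  74.]
261 212 [117 108 104] [453.  60.  71.]
261 213 [117 107 104] [452.  62.  65.]
261 214 [116 108 103] [452.  62.  62.]
261 215 [116 106 103] [452.  62.  57.]
261 216 [115 106 103] [452.  63.  54.]
261 217 [118 108 103] [453.  62.  48.]
261 218 [126 112 104] [457.  62.  44.]
261 219 [131 107  89] [472.  86.  13.]
261 220 [130  98  69] [470.  84.  12.]
261 221 [123  89  58] [466.  80.  14.]
261 222 [126  91  60] [464.  76.  13.]
261 223 [134  96  63] [462.  72.  13.]
```

Emit:
carry_out(
  moves=[
    [0, 0, 0.06, 0, 0, 0],
    [0, 0, 0, 0, 0, 0],
  ],
)

```text
t: 8.05
tool_pos: [451.4, 95.5, 6.8]
orientation: [-0.0, -0.146, 0.989, 0.0]
force: [0.2, 0.1, 0.3]
gripper_width: 51.6
grip_force: 0.0
```

Emit:
carry_out(
  moves=[
    [0, 0, 0.06, 0, 0, 0],
    [0, 0, 0, 0, 0, 0],
  ],
)

```text
t: 8.25
tool_pos: [451.4, 95.6, 5.3]
orientation: [-0.0, -0.146, 0.989, 0.0]
force: [0.4, -0.5, -0.4]
gripper_width: 51.3
grip_force: 0.0
```

Depth shows the tips about 36 mm higher than the nominal offset: z≈44 when the TCP reads 8, and no cork contact was felt, which agrees. I'll use that measured offset. The tips need to be at z≈45 for the tipping push.

Emit:
carry_out(
  moves=[
    [0, 0, -0.16, 0, 0, 0],
    [-0.2, 0, 0, 0, 0, 0],
    [-0.2, 0, 0, 0, 0, 0],
    [-0.2, 0, 0, 0, 0, 0],
    [-0.2, 0, 0, 0, 0, 0],
    [-0.1, 0, 0, 0, 0, 0],
    [-0.1, 0, 0, 0, 0, 0],
    [-0.1, 0, 0, 0, 0, 0],
    [-0.1, 0, 0, 0, 0, 0],
  ],
)

```text
t: 9.15
tool_pos: [480.2, 104.2, 9.4]
orientation: [-0.0, -0.146, 0.989, 0.0]
force: [-0.8, -0.4, 1.0]
gripper_width: 51.5
grip_force: 0.4
```

Run:
```python
from h import *
p,d,K,V=cam("scene"); np.savez("scene3.npz",p=p,d=d,K=K,V=V)
u,v=261,207
cv2.imwrite("pics/s3.png",cv2.resize(p[v-45:v+35,u-50:u+50],None,fx=7,fy=7,interpolation=2)[...,::-1])
w=cloud(d,K,V)
for u,vs in((251,range(203,213)),(268,range(210,222))):
    for v in vs: print(u,v,p[v,u],np.nanmedian(w[v:v+1,u-1:u+2],axis=(0,1)).round(0))
```

```text
251 203 [88 76 68] [462. 127.  50.]
251 204 [92 77 64] [483. 156.  13.]
251 205 [109  86  66] [482. 151.  14.]
251 206 [131  98  69] [482. 150.   9.]
251 207 [141 103  68] [478. 145.  12.]
251 208 [138 101  65] [474. 143.  11.]
251 209 [130  92  61] [471. 139.  12.]
251 210 [132  96  63] [473. 135.  12.]
251 211 [148 107  70] [471. 136.   9.]
251 212 [165 117  76] [465. 127.  12.]
268 210 [99 89 84] [485.  70.  57.]
268 211 [105  94  89] [485.  71.  50.]
268 212 [109  98  92] [486.  72.  44.]
268 213 [110  93  84] [501.  91.  17.]
268 214 [114  93  74] [502.  92.  11.]
268 215 [126  93  69] [500.  89.  12.]
268 216 [133  96  66] [494.  82.  14.]
268 217 [140 101  67] [494.  81.  13.]
268 218 [144 103  68] [490.  77.  12.]
268 219 [153 111  71] [491.  77.  12.]
268 220 [160 115  73] [488.  74.  10.]
268 221 [168 121  77] [483.  67.  13.]
```

View pics/s3.png

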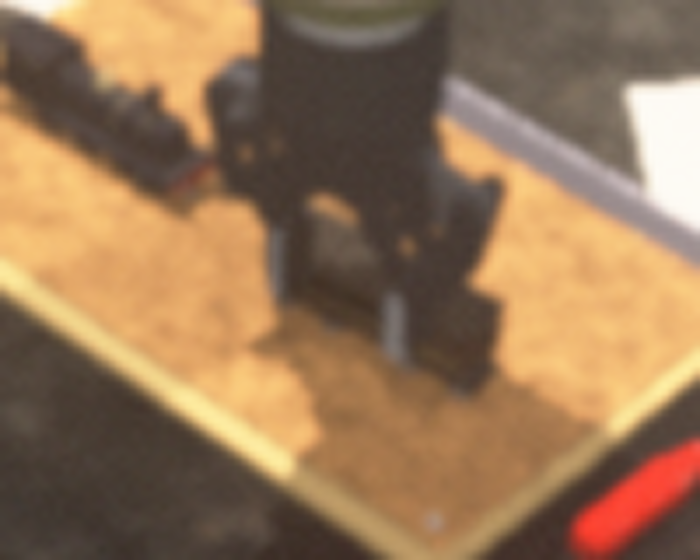

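The crop shows the van still standing with both fingertips just reaching its side at (280,290) and (397,360), so I'll push on.

Emit:
carry_out(
  moves=[
    [-0.12, 0, 0, 0, 0, 0],
    [-0.12, 0, 0, 0, 0, 0],
    [-0.12, 0, 0, 0, 0, 0],
    [-0.12, 0, 0, 0, 0, 0],
  ],
)

```text
t: 9.6
tool_pos: [492.1, 107.8, 9.5]
orientation: [0.0, -0.146, 0.989, 0.0]
force: [-0.2, 0.3, 0.5]
gripper_width: 51.4
grip_force: 0.0
```

Emit:
carry_out(
  moves=[
    [-0.12, 0, 0, 0, 0, 0],
    [-0.12, 0, 0, 0, 0, 0],
    [-0.12, 0, 0, 0, 0, 0],
    [0, 0, 0, 0, 0, 0],
  ],
)

```text
t: 10.0
tool_pos: [500.7, 110.4, 9.5]
orientation: [0.0, -0.146, 0.989, 0.0]
force: [-0.3, -0.0, -0.5]
gripper_width: 51.5
grip_force: 0.0
```

```bash
cat > v.py <<'E'
from h import *
import sys
p,d,K,V=cam("top"); np.savez("t4.npz",p=p,d=d,K=K,V=V); w=cloud(d,K,V)
n=np.array([.957,.291]);t=np.array([-.291,.957])
q=w[...,:2]-[502.5,111]; a=q@n; b=q@t
m=(abs(b)<75)&(a>-60)&(a<100)&(w[...,2]>20)&(w[...,2]<70)
for lo in range(-60,100,8):
    k=m&(a>=lo)&(a<lo+8)
    if k.sum()>3: print(lo,k.sum(),np.percentile(w[...,2][k],[10,50,90]).round(),np.percentile(b[k],[3,97]).round())
E
python3 v.py
```

```text
(no output)
```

Emit:
carry_out(
  moves=[
    [0.8, 0, 0, 0, 0, 0],
    [0.9, 0, 0, 0, 0, 0],
    [0.6, 0, 0, 0, 0, 0],
    [0.2, 0, 0, 0, 0, 0],
    [0, 0, 0, 0, 0, 0],
    [0, 0, 0, 0, 0, 0],
  ],
)

```text
t: 10.65
tool_pos: [441.3, 92.6, 9.8]
orientation: [0.001, -0.146, 0.989, 0.0]
force: [-0.5, 0.6, -0.2]
gripper_width: 51.2
grip_force: 0.0
```

```bash
python3 v.py
python3 - <<'E'
from h import *
p,d,K,V=cam("scene"); np.savez("scene4.npz",p=p,d=d,K=K,V=V)
u,v=261,207
z=np.load("t4.npz")
a=cv2.resize(p[v-45:v+35,u-50:u+50],(500,400),interpolation=2); b=cv2.resize(z["p"][150:270,245:330],(280,400),interpolation=2)
cv2.imwrite("pics/s4.png",np.hstack([a,b])[...,::-1])
E
```

```text
12 71 [34. 36. 40.] [-50.  50.]
20 128 [34. 41. 44.] [-49.  49.]
28 120 [40. 44. 47.] [-47.  47.]
36 114 [40. 43. 46.] [-47.  47.]
44 116 [41. 43. 46.] [-46.  48.]
52 29 [37. 39. 42.] [-45.  44.]
```

View pics/s4.png

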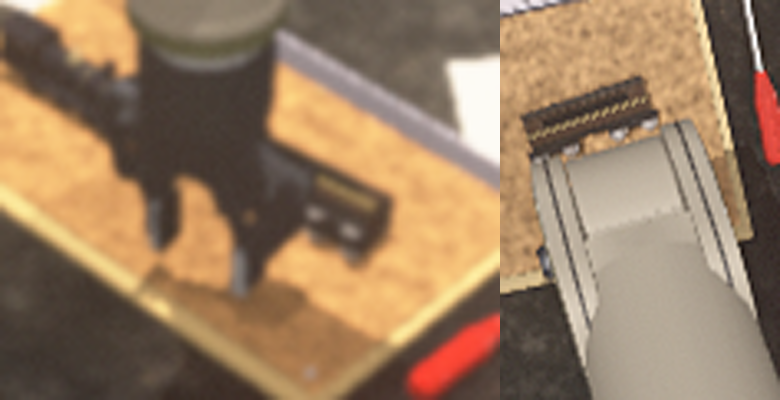

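Tipping worked: the van lies on its side with wheels towards us (scene crop (345,235), top crop (600,140)) and roof towards the fence. Next I square the tool to the board, shift it left, and lower it step by step while watching the force.

Emit:
carry_out(
  moves=[
    [0, 0, 0, 0, 0, 0.62],
    [0, 0, 0, 0, 0, 0.62],
    [0, 0.4, 0, 0, 0, 0],
    [0, 0, 0.2, 0, 0, 0],
    [0, 0, 0.2, 0, 0, 0],
    [0, 0, 0.2, 0, 0, 0],
    [0, 0, 0.2, 0, 0, 0],
    [0, 0, 0, 0, 0, 0],
    [0, 0, 0, 0, 0, 0],
  ],
)

```text
t: 11.65
tool_pos: [438.6, 101.9, -10.6]
orientation: [-0.0, -0.092, 0.996, -0.0]
force: [-0.8, 0.4, -0.0]
gripper_width: 51.2
grip_force: 0.0
```

```bash
cat > tip.py <<'E'
from h import *
s=ctrl.get_state(); p,d,K,V=cam("scene"); w=cloud(d,K,V)
c=s["tool_pos"][:2]; th=np.radians(10.7); n=np.array([np.cos(th),np.sin(th)]);t=np.array([-n[1],n[0]])
q=w[...,:2]-c; a=q@n; b=q@t
for sg in(1,-1):
    m=(abs(b*sg-29)<12)&(a>-20)&(a<15)&(w[...,2]>15)&(w[...,2]<75)
    m=cv2.morphologyEx(m.astype(np.uint8),cv2.MORPH_OPEN,np.ones((2,2)))>0
    print(sg,m.sum(),"z",np.sort(w[...,2][m])[:6].round(),"a",np.percentile(a[m],[10,50,90]).round() if m.any() else "")
print(s["tool_pos"],s["force"])
E
python3 tip.py
```

```text
1 94 z [ 9. 11. 11. 12. 12. 13.] a [-9.  2. 22.]
-1 58 z [ 7.  8.  9. 10. 11. 11.] a [-9. -4. 12.]
[438.59200616 101.91654331 -10.64372992] [-0.83849452  0.39527994 -0.02999205]
```

Emit:
carry_out(
  moves=[
    [0, 0, 0.1, 0, 0, 0],
    [0, 0, 0.1, 0, 0, 0],
    [0, 0, 0, 0, 0, 0],
  ],
)

```text
t: 12.0
tool_pos: [438.4, 102.0, -15.8]
orientation: [-0.0, -0.092, 0.996, -0.0]
force: [-0.2, 0.6, 0.0]
gripper_width: 51.3
grip_force: 0.0
```

Emit:
carry_out(
  moves=[
    [0, 0, 0.08, 0, 0, 0],
    [0, 0, 0, 0, 0, 0],
  ],
)

```text
t: 12.2
tool_pos: [438.5, 102.0, -17.7]
orientation: [-0.0, -0.092, 0.996, -0.0]
force: [0.6, 0.1, -0.2]
gripper_width: 51.6
grip_force: 0.0
```

```bash
sed -i '/morphology/d' tip.py; sed -i 's/>15)&/>17)\&/; s/12)&(a>-20)&(a<15)/10)\&(a>-18)\&(a<8)/' tip.py; python3 tip.py
```

```text
1 82 z [17. 19. 20. 21. 21. 23.] a [-10.  -6.   5.]
-1 63 z [20. 20. 21. 24. 24. 24.] a [-10.  -7.   2.]
[438.52566686 102.04481428 -17.70924816] [ 0.5752764   0.10013285 -0.22301074]
```

Emit:
carry_out(
  moves=[
    [0, 0, 0.08, 0, 0, 0],
    [-0.5, 0, 0, 0, 0, 0],
    [-0.5, 0, 0, 0, 0, 0],
    [-0.5, 0, 0, 0, 0, 0],
    [-0.5, 0, 0, 0, 0, 0],
    [-0.2, 0, 0, 0, 0, 0],
    [-0.2, 0, 0, 0, 0, 0],
    [-0.2, 0, 0, 0, 0, 0],
    [-0.2, 0, 0, 0, 0, 0],
    [-0.2, 0, 0, 0, 0, 0],
    [-0.2, 0, 0, 0, 0, 0],
    [0, 0, 0, 0, 0, 0],
  ],
)

```text
t: 13.45
tool_pos: [518.0, 116.8, -19.4]
orientation: [0.0, -0.092, 0.996, 0.0]
force: [-0.1, 0.4, -0.2]
gripper_width: 50.7
grip_force: 0.0
```

```bash
cat > v2.py <<'E'
from h import *
p,d,K,V=cam("top"); np.savez("t5.npz",p=p,d=d,K=K,V=V); w=cloud(d,K,V)
th=np.radians(10.7); n=np.array([np.cos(th),np.sin(th)]);t=np.array([-n[1],n[0]])
F=np.array([619.5,209.2]); q=w[...,:2]-F; a=q@n; b=q@t+98   # a: distance past fence face
print("TCP a",(ctrl.get_state()["tool_pos"][:2]-F)@n)
m=(b>-160)&(b<110)&(a>-110)&(a<12)&(w[...,2]>22)&(w[...,2]<60)
for lo in range(-110,12,6):
    k=m&(a>=lo)&(a<lo+6)
    if k.sum()>3: print(lo,k.sum(),np.percentile(w[...,2][k],[10,50,90]).round(),np.percentile(b[k],[3,97]).round())
E
python3 v2.py
```

```text
TCP a -117.20835094576066
-8 16 [22. 28. 36.] [-59. 100.]
-2 103 [25. 30. 34.] [-72. 104.]
```

Run:
```python
from h import *
p,d,K,V=cam("scene"); np.savez("scene5.npz",p=p,d=d,K=K,V=V)
u,v=275,195
a=cv2.resize(p[v-45:v+35,u-50:u+50],(700,560),interpolation=2)
cv2.imwrite("pics/s5.png",a[...,::-1])
```

```text
(no output)
```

View pics/s5.png

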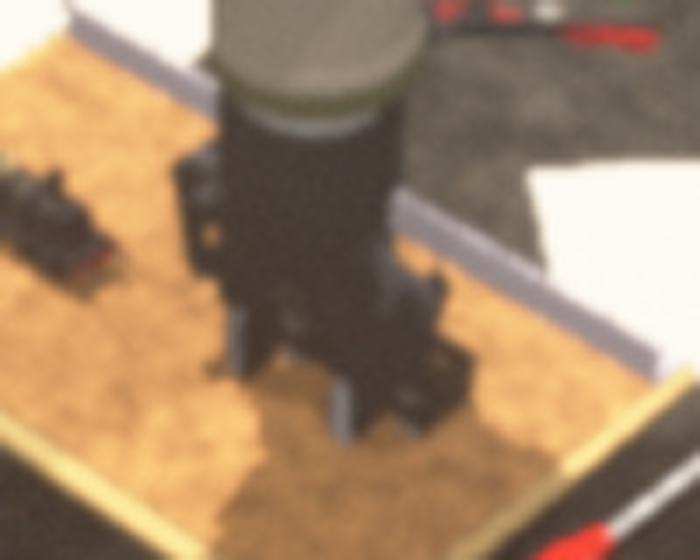

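The crop shows the lying van ahead of both fingers, with its right end at (440,390), moving squarely; the fence is still well ahead of it. I keep pushing.

Emit:
carry_out(
  moves=[
    [-0.2, 0, 0, 0, 0, 0],
    [-0.2, 0, 0, 0, 0, 0],
    [-0.2, 0, 0, 0, 0, 0],
    [-0.2, 0, 0, 0, 0, 0],
    [-0.2, 0, 0, 0, 0, 0],
    [-0.2, 0, 0, 0, 0, 0],
    [-0.2, 0, 0, 0, 0, 0],
    [-0.2, 0, 0, 0, 0, 0],
    [-0.2, 0, 0, 0, 0, 0],
    [-0.2, 0, 0, 0, 0, 0],
    [0, 0, 0, 0, 0, 0],
  ],
)

```text
t: 14.65
tool_pos: [567.3, 126.1, -19.4]
orientation: [0.0, -0.092, 0.996, 0.0]
force: [-0.7, 0.2, 0.4]
gripper_width: 51.6
grip_force: 0.0
```

Emit:
carry_out(
  moves=[
    [-0.08, 0, 0, 0, 0, 0],
    [-0.08, 0, 0, 0, 0, 0],
    [-0.08, 0, 0, 0, 0, 0],
    [0, 0, 0, 0, 0, 0],
  ],
)

```text
t: 15.05
tool_pos: [572.7, 127.1, -19.5]
orientation: [0.0, -0.092, 0.996, 0.0]
force: [-0.1, -0.2, 1.0]
gripper_width: 51.1
grip_force: 0.0
```

Emit:
carry_out(
  moves=[
    [-0.06, 0, 0, 0, 0, 0],
    [-0.06, 0, 0, 0, 0, 0],
    [0, 0, 0, 0, 0, 0],
  ],
)

```text
t: 15.35
tool_pos: [575.6, 127.6, -19.5]
orientation: [0.0, -0.092, 0.996, 0.0]
force: [-0.1, 0.5, 0.0]
gripper_width: 51.5
grip_force: 0.2
```

Emit:
carry_out(
  moves=[
    [-0.06, 0, 0, 0, 0, 0],
    [-0.06, 0, 0, 0, 0, 0],
    [0, 0, 0, 0, 0, 0],
  ],
)

```text
t: 15.65
tool_pos: [578.6, 128.2, -19.5]
orientation: [0.0, -0.092, 0.996, 0.0]
force: [0.4, 0.2, -0.4]
gripper_width: 51.0
grip_force: 0.0
```

Emit:
carry_out(
  moves=[
    [-0.05, 0, 0, 0, 0, 0],
    [0, 0, 0, 0, 0, 0],
  ],
)

```text
t: 15.85
tool_pos: [578.6, 128.2, -19.6]
orientation: [-0.001, -0.092, 0.996, -0.0]
force: [-6.9, -0.6, 4.1]
gripper_width: 51.6
grip_force: 3.1
```

Emit:
carry_out(
  moves=[
    [-0.05, 0, 0, 0, 0, 0],
    [0, 0, 0, 0, 0, 0],
  ],
)

```text
t: 16.05
tool_pos: [578.5, 128.2, -19.7]
orientation: [-0.002, -0.092, 0.996, -0.0]
force: [-12.8, -2.8, 10.5]
gripper_width: 51.4
grip_force: 6.2
```

Force builds at TCP a=-55, exactly where the roof should meet the fence. I back away straight, then lift and look.

Emit:
carry_out(
  moves=[
    [0.05, 0, 0, 0, 0, 0],
    [0.05, 0, 0, 0, 0, 0],
    [0.2, 0, 0, 0, 0, 0],
    [0.6, 0, 0, 0, 0, 0],
    [1, 0, 0, 0, 0, 0],
    [1, 0, 0, 0, 0, 0],
    [1, 0, 0, 0, 0, 0],
    [1, 0, 0, 0, 0, 0],
    [0, 0, -1, 0, 0, 0],
    [0, 0, -1, 0, 0, 0],
    [0, 0, -1, 0, 0, 0],
    [0, 0, -1, 0, 0, 0],
  ],
)

```text
t: 17.25
tool_pos: [460.3, 106.1, 81.7]
orientation: [0.0, -0.092, 0.996, 0.0]
force: [-0.1, 0.4, 0.1]
gripper_width: 51.4
grip_force: 0.0
```

```bash
python3 v2.py
python3 - <<'E'
from h import *
z=np.load("t5.npz");p,d,K,V=[z[k] for k in "pdKV"]
cv2.imwrite("pics/t5.png",cv2.resize(p[130:250,160:340],(720,480),interpolation=2)[...,::-1])
E
```

```text
TCP a -173.30961068459683
-50 4 [34. 35. 37.] [46. 72.]
-44 63 [32. 36. 39.] [-25.  75.]
-38 97 [34. 39. 44.] [-26.  73.]
-32 89 [40. 42. 46.] [-22.  72.]
-26 83 [41. 43. 46.] [-22.  70.]
-20 92 [41. 43. 47.] [-22.  71.]
-14 85 [40. 44. 46.] [-21.  70.]
-8 74 [30. 41. 45.] [-60.  89.]
-2 82 [25. 31. 34.] [-73. 105.]
```

View pics/t5.png

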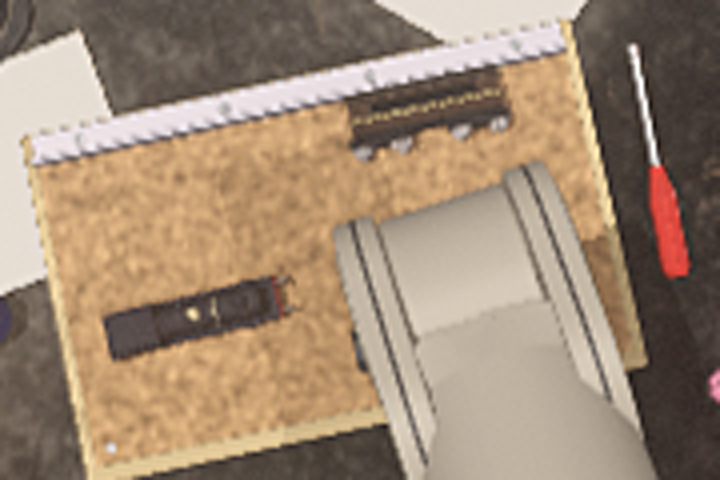

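The top view shows the van lying with its roof along the fence from (350,95) to (500,75) and its wheels towards us. The engine and screwdriver haven't moved. One quick check of squareness and gap.

Run:
```python
from h import *
z=np.load("t5.npz");p,d,K,V=[z[k] for k in "pdKV"]
hsv=cv2.cvtColor(p,cv2.COLOR_RGB2HSV);H,S,Vv=cv2.split(hsv)
cols=range(251,283); far=[];st=[]
for c in cols:
    g=Vv[138:170,c].astype(float); k=np.where(g<110)[0][0]   # first dark below the fence
    f=(g[k-1]-110)/(g[k-1]-g[k]); far.append((c,138+k-1+f))
    y=H[138:170,c]; s=(p[150:163,c,:2].sum(1)).astype(float); st.append((c,150+np.argmax(s)if 0 else 138+k+1+np.argmax(p[138+k+1:138+k+8,c,:2].astype(int).sum(1))))
print("roof edge z44",line(ray(far,44,K,V))[0]-90); print("stripe",line(ray(st,44,K,V))[0]-90)
th=np.radians(10.7);n=np.array([np.cos(th),np.sin(th)])
a=(ray(far,44,K,V)-[619.5,209.2])@n; print("roof edge dist past fence face (mm)",a[:6].round(1),a[-6:].round(1))
s=ctrl.get_state();print(s["t"],s["force"])
```

```text
roof edge z44 -19.306107
stripe -21.737297
roof edge dist past fence face (mm) [34.5 31.7 32.8 30.1 26.9 25.9] [-3.8 -4.  -4.5 -5.  -4.  -3.8]
17.3 [2.42545436 0.16012472 4.33198701]
```

Run:
```python
from h import *
z=np.load("t5.npz");p,d,K,V=[z[k] for k in "pdKV"]
g=p.max(2).astype(float)
th=np.radians(10.7);n=np.array([np.cos(th),np.sin(th)]);t=np.array([-n[1],n[0]])
far=[];near=[];st=[]
for b in np.arange(-118,-32,2.5):
    P=np.array([619.5,209.2])+b*t
    o=[]
    ss=np.arange(6,-60,-.5)
    uv=proj(np.array([np.r_[P+s*n,44] for s in ss]),K,V).astype(np.float32)
    v=cv2.remap(g.astype(np.float32),uv[:,:1],uv[:,1:],1).ravel()
    k=np.where(v<110)[0]
    if len(k) and ss[k[0]]>-20:
        far.append(P+ss[k[0]]*n)
        m=(ss<-6)&(ss>-32); st.append(P+ss[m][np.argmax(v[m])]*n)
far=np.array(far);st=np.array(st)
for nm,q in(("roof edge",far),("stripe",st)):
    print(nm,len(q),"angle to fence",round(float(line(q)[0]-100.7),2),((q-[619.5,209.2])@n).round(1))
```

```text
roof edge 35 angle to fence 0.01 [-4.5 -5.5 -5.  -4.5 -4.  -5.  -5.5 -5.  -4.5 -4.  -3.5 -4.5 -5.  -4.5
 -4.  -4.5 -5.  -5.  -4.5 -4.  -4.5 -5.  -5.  -4.5 -4.  -5.  -5.  -4.5
 -4.5 -4.  -5.  -5.  -5.  -4.  -4. ]
stripe 35 angle to fence 0.05 [-22.5 -22.  -21.5 -22.5 -23.  -22.5 -22.  -21.5 -23.  -23.  -22.5 -22.
 -21.5 -23.5 -23.  -22.5 -22.  -21.5 -23.5 -23.  -22.5 -22.  -21.5 -23.5
 -23.  -22.5 -22.  -21.5 -23.5 -23.  -22.5 -22.  -21.5 -23.5 -23. ]
```

Squareness is good (0.05° or less), but the -4.5 mm offset needs checking. I compare the width of the bright fence strip behind the van with that beside it.

Run:
```python
from h import *
th=np.radians(10.7);n=np.array([np.cos(th),np.sin(th)]);t=np.array([-n[1],n[0]])
z=np.load("t5.npz");p,K,V=z["p"],z["K"],z["V"]
b0=p[...,2].astype(np.float32)   # blue: fence bright, cork/van/table dark
ss=np.arange(45,-30,-.5)
for nm,bs in(("van",np.arange(-115,-40,2)),("open L",np.arange(-10,80,2)),("open R",np.arange(-165,-150,2))):
    prof=np.mean([cv2.remap(b0,*[x[:,None].astype(np.float32) for x in proj(np.array([np.r_[np.array([619.5,209.2])+b*t+s*n,32] for s in ss]),K,V).T],1).ravel() for b in bs],0)
    print(nm,dict(zip(ss[::4].tolist(),prof[::4].round().astype(int).tolist())))
```

```text
van {45.0: 163, 43.0: 161, 41.0: 160, 39.0: 156, 37.0: 153, 35.0: 148, 33.0: 145, 31.0: 140, 29.0: 136, 27.0: 132, 25.0: 129, 23.0: 125, 21.0: 114, 19.0: 135, 17.0: 185, 15.0: 222, 13.0: 230, 11.0: 225, 9.0: 223, 7.0: 224, 5.0: 223, 3.0: 218, 1.0: 197, -1.0: 143, -3.0: 74, -5.0: 70, -7.0: 71, -9.0: 66, -11.0: 59, -13.0: 56, -15.0: 57, -17.0: 73, -19.0: 90, -21.0: 92, -23.0: 73, -25.0: 66, -27.0: 66, -29.0: 64}
open L {45.0: 82, 43.0: 82, 41.0: 81, 39.0: 80, 37.0: 79, 35.0: 78, 33.0: 77, 31.0: 77, 29.0: 78, 27.0: 78, 25.0: 78, 23.0: 75, 21.0: 71, 19.0: 105, 17.0: 179, 15.0: 222, 13.0: 232, 11.0: 227, 9.0: 224, 7.0: 223, 5.0: 222, 3.0: 220, 1.0: 206, -1.0: 175, -3.0: 117, -5.0: 111, -7.0: 117, -9.0: 117, -11.0: 116, -13.0: 119, -15.0: 121, -17.0: 121, -19.0: 120, -21.0: 120, -23.0: 120, -25.0: 119, -27.0: 116, -29.0: 113}
open R {45.0: 211, 43.0: 211, 41.0: 211, 39.0: 211, 37.0: 211, 35.0: 211, 33.0: 211, 31.0: 211, 29.0: 211, 27.0: 211, 25.0: 212, 23.0: 212, 21.0: 210, 19.0: 199, 17.0: 197, 15.0: 212, 13.0: 227, 11.0: 226, 9.0: 227, 7.0: 228, 5.0: 225, 3.0: 223, 1.0: 212, -1.0: 181, -3.0: 120, -5.0: 113, -7.0: 120, -9.0: 119, -11.0: 122, -13.0: 124, -15.0: 124, -17.0: 123, -19.0: 124, -21.0: 125, -23.0: 123, -25.0: 119, -27.0: 118, -29.0: 119}
```

The two profiles agree to within about a millimetre, which is at pixel resolution, so the van is flush or very nearly so. There's plenty of time, so I'll press once more gently and release slowly to be sure.

Emit:
carry_out(
  moves=[
    [0, 0, 0.9, 0, 0, 0],
    [0, 0, 0.9, 0, 0, 0],
    [0, 0, 0.9, 0, 0, 0],
    [0, 0, 0.9, 0, 0, 0],
    [0, 0, 0.4, 0, 0, 0],
    [-0.9, 0, 0, 0, 0, 0],
    [-0.9, 0, 0, 0, 0, 0],
    [-0.9, 0, 0, 0, 0, 0],
    [-0.9, 0, 0, 0, 0, 0],
    [-0.5, 0, 0, 0, 0, 0],
    [-0.3, 0, 0, 0, 0, 0],
    [0, 0, 0, 0, 0, 0],
  ],
)

```text
t: 18.5
tool_pos: [569.1, 126.3, -19.3]
orientation: [0.0, -0.092, 0.996, 0.0]
force: [-0.4, 0.9, -0.4]
gripper_width: 51.3
grip_force: 0.0
```

Emit:
carry_out(
  moves=[
    [-0.08, 0, 0, 0, 0, 0],
    [-0.08, 0, 0, 0, 0, 0],
    [-0.06, 0, 0, 0, 0, 0],
    [0, 0, 0, 0, 0, 0],
    [0, 0, 0, 0, 0, 0],
  ],
)

```text
t: 19.0
tool_pos: [573.7, 127.2, -19.5]
orientation: [-0.0, -0.092, 0.996, 0.0]
force: [0.6, -0.8, -0.4]
gripper_width: 51.4
grip_force: 0.0
```

Emit:
carry_out(
  moves=[
    [-0.06, 0, 0, 0, 0, 0],
    [-0.06, 0, 0, 0, 0, 0],
    [-0.04, 0, 0, 0, 0, 0],
    [0, 0, 0, 0, 0, 0],
  ],
)

```text
t: 19.4
tool_pos: [577.9, 128.0, -19.5]
orientation: [0.0, -0.092, 0.996, 0.0]
force: [0.1, -0.3, -0.2]
gripper_width: 51.4
grip_force: 0.0
```

Emit:
carry_out(
  moves=[
    [-0.04, 0, 0, 0, 0, 0],
    [-0.03, 0, 0, 0, 0, 0],
    [0, 0, 0, 0, 0, 0],
  ],
)

```text
t: 19.7
tool_pos: [578.6, 128.2, -19.7]
orientation: [-0.001, -0.092, 0.996, -0.0]
force: [-4.3, -0.9, 4.3]
gripper_width: 51.4
grip_force: 2.4
```

Firm contact came at the same position (578.6) as before. I release slowly and retreat.

Emit:
carry_out(
  moves=[
    [0.02, 0, 0, 0, 0, 0],
    [0.02, 0, 0, 0, 0, 0],
    [0.02, 0, 0, 0, 0, 0],
    [0.04, 0, 0, 0, 0, 0],
    [0.2, 0, 0, 0, 0, 0],
    [0.6, 0, 0, 0, 0, 0],
    [1, 0, 0, 0, 0, 0],
    [1, 0, 0, 0, 0, 0],
    [1, 0, 0, 0, 0, 0],
    [0.6, 0, -1, 0, 0, 0],
    [0, 0, -1, 0, 0, 0],
    [0, 0, -1, 0, 0, 0],
  ],
)

```text
t: 20.9
tool_pos: [468.1, 107.5, 56.4]
orientation: [-0.0, -0.092, 0.996, 0.0]
force: [0.5, -0.1, 0.7]
gripper_width: 51.1
grip_force: 0.0
```

```bash
python3 v2.py
python3 - <<'E'
from h import *
s=ctrl.get_state(); print(s["tool_pos"],s["force"],s["t"])
a=np.load("top0.npz")["p"];b=np.load("t5.npz")["p"]
e=lambda p:[np.round(np.argwhere(m).mean(0),1).tolist() for m in [(p.max(2)<80)&(np.mgrid[:384,:512][0]>196)&(np.mgrid[:384,:512][0]<222)&(np.mgrid[:384,:512][1]>183)&(np.mgrid[:384,:512][1]<236)]]
print("engine px",e(a),e(b)); print(ctrl.job_done())
E
```

```text
TCP a -164.987385185478
-50 4 [37. 39. 41.] [-18.  68.]
-44 62 [31. 36. 39.] [-25.  74.]
-38 94 [35. 39. 43.] [-26.  75.]
-32 93 [40. 43. 46.] [-23.  71.]
-26 87 [40. 43. 46.] [-21.  71.]
-20 87 [40. 44. 47.] [-23.  71.]
-14 86 [40. 43. 47.] [-21.  70.]
-8 73 [30. 41. 44.] [-66.  82.]
-2 80 [28. 31. 34.] [-71. 103.]
[470.66646229 108.25753152  60.33372046] [3.72974359 1.2701239  4.18334011] 20.95
engine px [[208.8, 209.2]] [[208.6, 209.8]]
the job is handed in; nothing more can be done
None
```

The goods van lies on its side, wheels towards the robot, with its roof against the fence and square to it within about 0.1°. The camera can't rule out a gap of 1–2 mm, but pressing twice met firm contact at the same spot. The engine stayed where it was, the arm never went near the bottle or screwdriver, and I handed the job in at about 21 s.

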